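# Roll-test two bead core rods and reject the bent ones

### The arm

A 7-joint arm with a two-finger parallel gripper is mounted at the origin on the work surface. World frame = base frame: x ahead of the robot, y to its left, z up, the work surface at z = 0. Lengths are in m, angles in rad, forces in N, time in s.
With the tool pointing down it reaches from about 0.425 to 0.875 m from the base axis. Payload 8.4 kg.
Tool frame: the origin (TCP) lies on the centre line of the jaws, within the pads' length; the fingertips stand 14 mm ahead of it and the grasp point (between the pads) lies 5 mm behind it; z points along the fingers, y is the line along which they close (so a half turn about z gives the same grasp; the last joint's range is limited). The gripper opens to 85 mm and grips with 20 to 120 N. Pads are 22 mm wide; open, the fingers measure 114 mm over their backs; the gripper's body (76 mm by 85 mm) begins 54 mm behind the grasp point. The pads swing forward as they close: fully open they stand 13 mm farther back than shut.
Start: joints at [1.21, 0.333, 0.04, 1.465, -0.013, 1.343, -0.059], TCP at [0.168, -0.628, 0.245] pointing down, gripper open.
Joint ranges: [-2.58, 2.58], [-0.38, 2.09], [-1.3, 1.39], [0.25, 2.4], [-1.5, 4.64], [0.08, 2.09], [-2.65, 2.65]. Speed limits (rad/s): [2.22, 2.22, 2.79, 2.79, 3.14, 3.14, 3.14].

### API

Orientations are given as a unit quaternion [w, x, y, z].
In Python, from rig import readout, vision, order gives the robot as it stands. The module is installed in compiled form; this text tells all that it offers.
- The arm moves only by the shell command python3 -m crank 'ROWS' [OPENING]. ROWS is JSON, a list that holds one entry, the list of rows, each a list of 6 numbers: the shift along the tool's x, y, z in mm, then the turn, a rotation vector about the tool's x, y, z in rad. In form: [[[tx, ty, tz, wx, wy, wz], ...]]. A call has 1 to 20 rows; each row is the pose to reach, as a shift and turn from the pose commanded when the call began, along the tool's axes at that moment; what a row does not reach only later rows make up. A row lasts 1/8 s, in which the tool goes at most 62.5 mm and 10.7 degrees, less where a joint would pass 70% of its speed; a pose out of reach is approached as far as the arm can. A call with a gripper value outside its range is refused whole. OPENING is the closure, from 0 (fully open) to 1 (shut), set as the call begins (- or left out, the last holds). The fingers move at their own pace and stop on an object; the grip force is fixed at half the most. Time passes only in rows, so rows that repeat a pose let the fingers close. It gives the time, the measured TCP pose, the force, the opening and the grip force at its end, in the units of the state.
- readout.state(): the state, without advancing time (a new reading comes with each control period).
- vision.grab_frame(name): name is "scene" or "top"; returns the picture (400x640x3 uint8, red, green, blue); there is no depth.
- vision.get_calibration(name): a dict with "K" (3x3 intrinsics, pixels), "R" (3x3) and "t" (3): a world point X has camera coordinates R X + t. Camera axes: x right, y down, z forward; pixel columns grow to the right and rows downward; lengths in m; the calibration is good to about 2 mm. A picture is of the moment at which its call begins. get_calibration takes no time and is no camera call.
- order.hand_in(): hands the job in; it is judged then, once.
The state is a dict: "time_s": time; "q": joint angles; "qd": joint speeds; "effort": joint torques, N m; "tcp_pos": TCP position; "orientation": TCP orientation; "ft_force": force on the tool from outside, world axes, zero at the start; "torque": the same for the moment, N m; "width": opening from 0.0 (shut) to 1.0 (fully open); "gripper_force": force on a finger pad.
Only numpy, scipy, OpenCV 4.12 (cv2) and the standard library are available. Lean on these libraries where they do the work, as an engineer would, in place of code of your own. Each camera call takes 0.05 s, during which the arm holds its last target. There are 200 camera calls.

### The job

Hold the clear rolling block by its handle and, pressing lightly (a few newtons, never over 30), roll each of the two brass core rods half a turn along the marble tile under it, leaving it where it stops, to feel whether it rocks. Then lay every bent rod, one that lifts the block by more than 1 mm as it turns, in the red-lined compartment of the wooden tray and leave any true rod on the tile. Set the block down flat on the bench and disturb nothing else.

Things in the scene. Friction and masses are not known exactly. Their poses are not given: they have to be found in the camera images.
- tile: white marble tile fixed on the bench, 240 (x) x 180 (y) x 12 mm thick, flat top at z 12 mm. Origin: centre of its underside; z up. It chips if a rod is pressed on it with more than 30 N. The two rods lie across it (roughly along its y), about 100 mm apart along its x.
- rod_a: brass core rod, 18 mm in diameter, 130 mm long with round ends, 0.26 kg, lying on the tile. Origin: on its axis at mid-length, 9 mm above the tile; y axis along the rod. It may be true or bent at mid-length (bow 0 to 3 mm: too little to judge by eye); it starts with any bow lying sideways. It rolls stiffly and stays where it is left.
- rod_b: a second, like rod_a, judged on its own. Between block and tile a rod travels half to two thirds as far as the block (half a turn: block 56 mm). Rolled a quarter turn either way from its start, a bowed rod stands up and lifts the block by its bow, then sinks again by half a turn. Bow up to 0.7 mm is true, from 1.3 mm bent; between, either verdict passes.
- block: clear acrylic rolling block, loose, 0.16 kg: flat base 60 (x) x 110 (y) x 12 mm with an upright wooden bar handle on its middle, 50 (x) x 20 (y) mm, from z 12 to 54 mm. Origin: centre of the base's flat underside; z up. Starts flat on the bench. It is hard: touch a rod at 5 mm/s or less (a knock at 10 mm/s can pass 30 N); pressed on a rod and held stiffly, its force grows by some 12 N per mm.
- block_grip (a point): point to grip on the block's handle, on its centre line 40 mm above the underside; pinch it across its 20 mm (the block's y).
- tray: divided wooden tray fixed on the bench, 190 (x) x 218 (y) x 34 mm high, walls 6 mm. The wide red-lined compartment on its -y side is for bent rods; three small pockets on its +y side hold beads. Origin: centre of its underside; z up.
- reject (a point): centre of the floor of the red-lined compartment, 6 mm above the bench; inside it is 178 mm along the tray's x and 140 mm along its y, room for two rods side by side along x; walls 28 mm above this floor. Axes as the tray's.
- bowl: bystander, not to be disturbed: blue ceramic bowl, 90 mm wide, 40 mm high. Origin: centre of its underside.
- jar: bystander, not to be disturbed: glass jar with metal cap, 60 mm wide, 85 mm high. Origin: centre of its underside.
- brush: bystander, not to be disturbed: wooden-handled brush, 170 mm long, lying. Origin: centre of its underside.
- stone: bystander, not to be disturbed: terracotta disc, 60 mm wide, 12 mm high. Origin: centre of its underside.
- sander: bystander, not to be disturbed: orange sanding block, 70 x 50 x 25 mm. Origin: centre of its underside.
Mind the look-alikes: they are no part of the job. What is shaped like the block but green is not meant. Leave any orange look-alike of the rod_b alone.

How it is judged:
On the way, in this order (a step that is already met when the one before it is completed fails the run):
1. one rod is rolled 14 mm (a quarter turn) across the tile under the block (((contact force between rod_a and block above 0.5 N and contact force between rod_a and tile above 0.5 N and distance of rod_a from where it was at the start of the episode above 0.014 m) or (contact force between rod_b and block above 0.5 N and contact force between rod_b and tile above 0.5 N and distance of rod_b from where it was at the start of the episode above 0.014 m))), for 0.05 s.
2. the other rod is rolled likewise, the first still lying at least 20 mm from its start (((contact force between rod_a and block above 0.5 N and contact force between rod_a and tile above 0.5 N and distance of rod_a from where it was at the start of the episode above 0.014 m and distance of rod_b from where it was at the start of the episode above 0.02 m) or (contact force between rod_b and block above 0.5 N and contact force between rod_b and tile above 0.5 N and distance of rod_b from where it was at the start of the episode above 0.014 m and distance of rod_a from where it was at the start of the episode above 0.02 m))), for 0.05 s.
At the end, for the whole second after the job is handed in: Each rod lies still: in the red compartment (axis under 20 mm above its floor) if its bow is 1.3 mm or more, on the tile, 20 mm or more from its start, if 0.7 mm or less, either if between; the block is flat (0.1 rad) and still on the bench, underside below 4 mm (((x of rod_a in the frame of reject between -0.07 and 0.07 m and y of rod_a in the frame of reject between -0.068 and 0.068 m and z of rod_a in the frame of reject below 0.02 m and not (x of rod_a_half_c0 in the frame of rod_a between -0.0007 and 0.0007 m)) or (x of rod_a in the frame of tile between -0.12 and 0.12 m and y of rod_a in the frame of tile between -0.09 and 0.09 m and z of rod_a in the frame of tile between 0.016 and 0.027 m and distance of rod_a from where it was at the start of the episode above 0.02 m and x of rod_a_half_c0 in the frame of rod_a between -0.0013 and 0.0013 m)) and linear speed of each of rod_a, rod_b, block below 0.02 m/s and ((x of rod_b in the frame of reject between -0.07 and 0.07 m and y of rod_b in the frame of reject between -0.068 and 0.068 m and z of rod_b in the frame of reject below 0.02 m and not (x of rod_b_half_c0 in the frame of rod_b between -0.0007 and 0.0007 m)) or (x of rod_b in the frame of tile between -0.12 and 0.12 m and y of rod_b in the frame of tile between -0.09 and 0.09 m and z of rod_b in the frame of tile between 0.016 and 0.027 m and distance of rod_b from where it was at the start of the episode above 0.02 m and x of rod_b_half_c0 in the frame of rod_b between -0.0013 and 0.0013 m)) and height (world z) of block below 0.004 m and angle between block's own z axis and vertical below 0.1 rad); the robot touches nothing.
It fails at once if a rod is pressed on the tile with more than 30 N (contact force between any of rod_a, rod_b and tile above 30 N).
It fails at once if a bystander is moved by more than 30 mm (distance of any of bowl, jar, brush, stone, sander from where it was at the start of the episode above 0.03 m).
It also fails if it takes over 72 s, if anything falls off the work surface, if the arm or the gripper's body presses on something with over 40 N, if the wrist force passes 120 N, or if a joint passes its speed limit or range.

## Working session

There is one attempt and no reset: what is moved stays moved. The work goes in short steps, Python scripts to look and compute and a shell command to move; the robot and the scene stay as the last step left them, time stands still between calls to the robot, and variables do not carry over. Pictures are saved under pics/ and viewed, at most 10 in all, crops included, and the job is handed in when it is done.

```bash
mkdir -p pics; python3 - <<'E'
from rig import readout, vision
import cv2,json
for n in("scene","top"):
    im=vision.grab_frame(n); cv2.imwrite(f"pics/{n}0.png",cv2.cvtColor(im,cv2.COLOR_RGB2BGR))
    c=vision.get_calibration(n); print(n,c)
s=readout.state(); print(s)
E
```

```text
scene {'K': array([[499.45663348,   0.        , 319.5321628 ],
       [  0.        , 499.45663348, 198.24761194],
       [  0.        ,   0.        ,   1.        ]]), 'R': array([[-0.4823211 ,  0.87598898, -0.00310715],
       [ 0.64356881,  0.35193932, -0.67967485],
       [-0.59429415, -0.32982119, -0.73350695]]), 't': array([ 0.26666884, -0.28300689,  1.67950314])}
top {'K': array([[387.74768113,   0.        , 314.59044523],
       [  0.        , 387.74768113, 200.61178962],
       [  0.        ,   0.        ,   1.        ]]), 'R': array([[ 0.01114714, -0.99992914,  0.00417804],
       [-0.97435242, -0.01180096, -0.22471783],
       [ 0.22475121, -0.00156592, -0.97441492]]), 't': array([-0.03148962,  0.55939309,  1.02188811])}
{'time_s': 0.1, 'q': array([ 1.20980239,  0.33380584,  0.03987566,  1.4661882 , -0.01338003,
        1.34329873, -0.05851613]), 'qd': array([ 7.94768288e-04,  2.28735552e-05, -8.38078359e-04, -2.12122897e-03,
       -1.00673382e-04,  1.60326192e-04, -2.35977185e-04]), 'effort': array([ 6.12086951e-03, -6.60008383e+01,  1.37155049e+00, -4.06468141e+01,
        1.70916086e-02,  9.01533145e-03,  6.89277158e-05]), 'tcp_pos': array([ 0.16809597, -0.62748055,  0.24452984]), 'orientation': array([-7.01339947e-04,  9.91446887e-01,  1.30508833e-01, -1.50174242e-04]), 'ft_force': array([-0.35831688,  0.2246242 , -0.02187324]), 'torque': array([-0.02613224,  0.02958532,  0.02296174]), 'gripper_force': 0.0, 'width': 1.004107276042958}
```

View pics/top0.png

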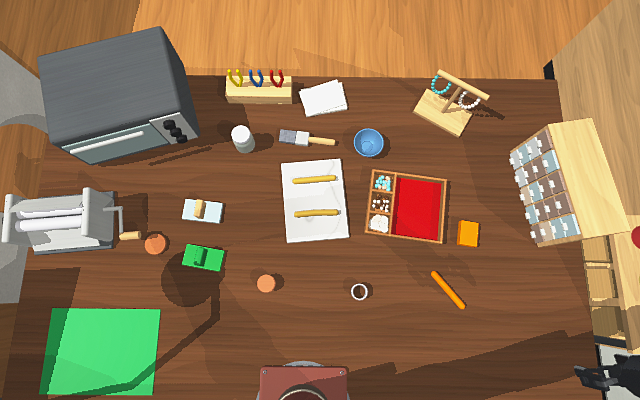

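View pics/scene0.png

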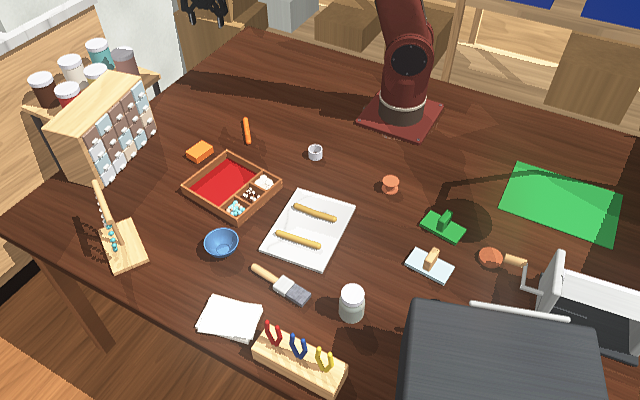

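Top view: the clear block with the wooden handle is at (203,211) and its green look-alike at (204,257). The brass rods lie on the white tile at (315,180) and (316,213), and the orange look-alike is at (448,290). The red compartment is at (418,208). I take the clear block and the two brass rods, and confirm them with a crop.

```bash
cat > h.py <<'E'
import numpy as np,cv2
from rig import vision
def ray(n,uv,z):
    c=vision.get_calibration(n);d=c["R"].T@np.linalg.inv(c["K"])@np.array([uv[0],uv[1],1.]);o=-c["R"].T@c["t"]
    return o+d*(z-o[2])/d[2]
def seg(im,box,lo,hi):
    x0,y0,x1,y1=box
    h=cv2.cvtColor(im,cv2.COLOR_RGB2HSV)[y0:y1,x0:x1]
    m=cv2.inRange(h,np.array(lo),np.array(hi))
    n,l,st,ce=cv2.connectedComponentsWithStats(m)
    i=1+np.argmax(st[1:,4]);ys,xs=np.where(l==i)
    return np.stack([xs+x0,ys+y0],1).astype(float)
def rect(pts,n,z):
    w=np.array([ray(n,p,z)[:2] for p in pts],np.float32)
    (c,s,a)=cv2.minAreaRect(w);return np.round(np.array(c)*1000,1),np.round(np.array(s)*1000,1),round(a,1),np.round(w.mean(0)*1000,1)
E
python3 - <<'E'
from h import *
im=cv2.cvtColor(cv2.imread("pics/top0.png"),cv2.COLOR_BGR2RGB)
cv2.imwrite("pics/crop1.png",cv2.resize(cv2.cvtColor(im,cv2.COLOR_RGB2BGR)[150:280,170:460],None,fx=2.75,fy=2.75,interpolation=cv2.INTER_CUBIC))
B=(12,70,90);H=(35,255,255)
for nm,b,lo,hi,z in [("rodfar",(288,170,342,190),(15,100,80),(35,255,255),.021),("rodnear",(288,203,346,222),(15,100,80),(35,255,255),.021),
 ("tile",(275,150,355,250),(0,0,150),(179,60,255),.012),("handle",(190,195,215,222),(8,60,80),(30,255,255),.054),
 ("block",(178,195,228,225),(0,0,140),(179,60,255),.012),("red",(385,170,445,245),(0,200,80),(8,255,255),.006)]:
    p=seg(im,b,lo,hi);print(nm,len(p),p.min(0),p.max(0),*rect(p,"top",z))
E
```

```text
rodfar 241 [292. 175.] [335. 183.] [634.9 -21.4] [ 17.1 127.8] 6.3 [635.  -21.8]
rodnear 237 [294. 210.] [338. 216.] [534.6 -29.4] [ 17.3 127.5] 4.4 [534.  -27.3]Traceback (most recent call last):
  File "<stdin>", line 8, in <module>
  File "h.py", line 14, in rect
    w=np.array([ray(n,p,z)[:2] for p in pts],np.float32)
                ~~~^^^^^^^
  File "h.py", line 4, in ray
    c=vision.get_calibration(n);d=c["R"].T@np.linalg.inv(c["K"])@np.array([uv[0],uv[1],1.]);o=-c["R"].T@c["t"]
ValueError: time passes only in moves, steps and waits
```

View pics/crop1.png

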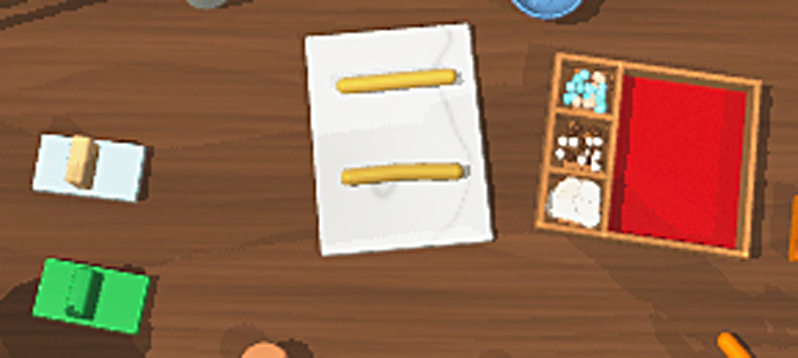

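The crop shows the clear block, lower left of centre at crop (90,168), with the green look-alike below it. The two brass rods lie on the tile at crop (397,80) and (402,174), and the red compartment is at crop (685,163). These are the ones meant. The calibration calls need caching, so I finish measuring with that fixed.

```bash
sed -i 's/^def ray/import functools\n@functools.lru_cache\ndef cal(n): return vision.get_calibration(n)\ndef ray/; s/c=vision.get_calibration(n);d=/c=cal(n);d=/' h.py
python3 - <<'E'
from h import *
im=cv2.cvtColor(cv2.imread("pics/top0.png"),cv2.COLOR_BGR2RGB)
for nm,b,lo,hi,z in [("tile",(275,150,355,250),(0,0,150),(179,60,255),.012),("handle",(190,195,215,222),(8,60,80),(30,255,255),.05),
 ("block",(178,195,228,225),(80,0,140),(120,80,255),.012),("red",(385,170,445,245),(0,200,80),(8,255,255),.006)]:
    p=seg(im,b,lo,hi);print(nm,len(p),p.min(0),p.max(0),*rect(p,"top",z))
# handpicked corners (crop px -> world)
f=lambda u,v,z:np.round(ray("top",(170+(u+.5)/2.75-.5,150+(v+.5)/2.75-.5),z)*1000,1)
print("block",[f(*c,.012) for c in((41,136),(147,145),(139,200),(33,190))])
print("handle top",[f(*c,.054) for c in((72,136),(92,139),(86,187),(67,184))])
print("tile",[f(*c,.012) for c in((306,38),(471,24),(493,240),(323,255))])
print("tray top",[f(*c,.034) for c in((556,54),(761,81),(749,256),(536,225))])
im2=cv2.cvtColor(cv2.imread("pics/scene0.png"),cv2.COLOR_BGR2RGB)
for nm,b in(("near",(285,195,345,228)),("far",(268,222,328,254))):
    p=seg(im2,b,(15,100,80),(35,255,255));print("scene",nm,*rect(p,"scene",.021))
p=seg(im2,(415,240,450,275),(8,60,80),(30,255,255));print("scene handle",*rect(p,"scene",.04))
E
```

```text
tile 4326 [281. 158.] [348. 242.] [575.5 -22.7] [241.  179.8] 5.9 [571.6 -22.1]
handle 313 [190. 195.] [214. 218.] [542.2 294.3] [66.4 69. ] 0.7 [549.5 295.8]
block 578 [182. 199.] [222. 222.] [538.3 303.1] [111.   60.3] 84.2 [536.7 300.8]
red 14 [397. 186.] [399. 195.] [ 606.8 -273.3] [ 5.  27.4] 80.1 [ 605.6 -273.3]
block [array([571.5, 356.5,  12. ]), array([563. , 242.9,  12. ]), array([503.6, 247.5,  12. ]), array([512.9, 359.9,  12. ])]
handle top [array([562.2, 310.4,  54. ]), array([559.3, 289.6,  54. ]), array([509.2, 291.9,  54. ]), array([512. , 311.4,  54. ])]
tile [array([684.8,  77.2,  12. ]), array([ 703.1, -103.1,   12. ]), array([ 465.6, -125.1,   12. ]), array([447.8,  52.2,  12. ])]
tray top [array([ 662.9, -192.1,   34. ]), array([ 635.6, -409.2,   34. ]), array([ 449.3, -384.8,   34. ]), array([ 478.6, -167.4,   34. ])]
scene near [535.7 -26.6] [ 22.  127.5] 3.5 [535.3 -25.6]
scene far [635.8 -19.3] [ 19.7 127.8] 6.2 [635.8 -18.6]
scene handle [530.3 310.3] [94.3 85.8] 28.7 [519.5 305.3]
```

```bash
cat >> h.py <<'E'
from rig import readout
from scipy.spatial.transform import Rotation as Ro
def rel(*targets):
    "targets: (x,y,z mm, yaw deg of tool x), tool down -> tool-frame row"
    s=readout.state();q=s["orientation"];R=Ro.from_quat([*q[1:],q[0]])
    print("tcp",np.round(s["tcp_pos"]*1000,2),"yaw",round(np.degrees(np.arctan2(*R.as_matrix()[1::-1,0])),2),"f",np.round(s["ft_force"],2),"w",round(s["width"],3),"q7",round(s["q"][6],2),"t",s["time_s"])
    for x,y,z,a in targets:
        T=Ro.from_euler("z",a,degrees=True)*Ro.from_euler("x",180,degrees=True)
        print(np.round(R.inv().apply(np.array([x,y,z])-s["tcp_pos"]*1000),1),np.round((R.inv()*T).as_rotvec(),4))
E
python3 -c "
from h import *
rel((560,-200,250,0),(537,302,150,-4.5))"
```

```text
tcp [ 168.1  -627.48  244.53] yaw 15.0 f [-0.36  0.22 -0.02] w 1.004 q7 -0.06 t 0.1
[ 489.2 -311.5   -5.1] [-0.0014  0.0003  0.2618]
[ 596.9 -802.2   95.6] [-0.0014  0.0004  0.3403]
```

```bash
python3 -m crank '[[[489,-311,-5,0,0,0.26],[489,-311,-5,0,0,0.26],[489,-311,-5,0,0,0.26],[489,-311,-5,0,0,0.26],[489,-311,-5,0,0,0.26],[489,-311,-5,0,0,0.26],[489,-311,-5,0,0,0.26],[489,-311,-5,0,0,0.26],[489,-311,-5,0,0,0.26],[489,-311,-5,0,0,0.26],[489,-311,-5,0,0,0.26],[597,-802,95,0,0,0.34],[597,-802,95,0,0,0.34],[597,-802,95,0,0,0.34],[597,-802,95,0,0,0.34],[597,-802,95,0,0,0.34],[597,-802,95,0,0,0.34],[597,-802,95,0,0,0.34],[597,-802,95,0,0,0.34],[597,-802,95,0,0,0.34]]]' 0
python3 -m crank '[[[0,0,0,0,0,0],[0,0,0,0,0,0]]]'
python3 -c "
from h import *
rel((537,302,150,-4.5),(537,302,35,-4.5))"
```

```text
time_s: 2.6
tcp_pos: [0.5361, 0.3034, 0.1493]
orientation: [-0.0, 0.999, -0.038, -0.001]
ft_force: [-0.3, 0.1, 0.1]
width: 1.001
gripper_force: 0.0
time_s: 2.85
tcp_pos: [0.5387, 0.2982, 0.1505]
orientation: [0.001, 0.999, -0.041, 0.0]
ft_force: [0.5, -0.3, 0.9]
width: 1.006
gripper_force: 0.0
tcp [538.66 298.24 150.48] yaw -4.69 f [ 0.47 -0.27  0.94] w 1.006 q7 -2.4 t 2.85
[-2.  -3.6  0.5] [ 0.0015 -0.0008 -0.0034]
[ -2.1  -3.8 115.5] [ 0.0015 -0.0008 -0.0034]
```

```bash
python3 -m crank '[[[-1,-3,50,0,0,0],[-1,-3,90,0,0,0],[-1,-3,90,0,0,0],[-1,-3,90,0,0,0],[-1,-3,90,0,0,0]]]'
python3 -c "
from h import *
im=vision.grab_frame('scene');cv2.imwrite('pics/s1.png',cv2.resize(cv2.cvtColor(im,cv2.COLOR_RGB2BGR)[150:310,330:530],None,fx=3,fy=3))
rel((537,302,35,-4.5))"
```

```text
time_s: 3.48
tcp_pos: [0.538, 0.3046, 0.0626]
orientation: [-0.001, 0.999, -0.04, 0.002]
ft_force: [-0.0, -0.4, 0.4]
width: 1.002
gripper_force: 0.0
tcp [537.69 304.71  62.34] yaw -4.51 f [-0.14 -0.01 -0.55] w 0.997 q7 -2.45 t 3.525
[-0.5  2.8 27.3] [-0.0014 -0.0026 -0.0002]
```

View pics/s1.png

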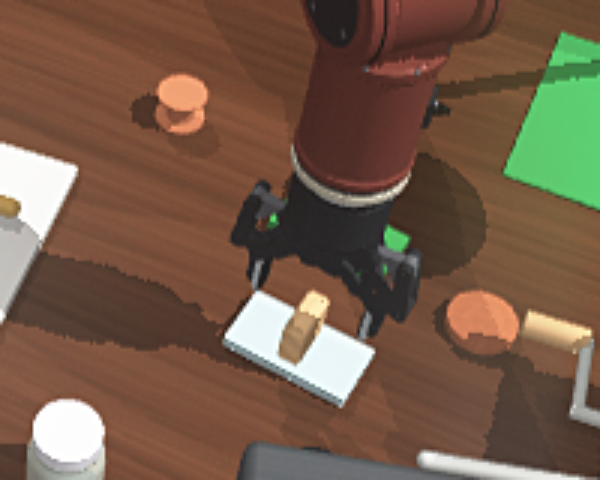

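The open jaws straddle the wooden handle at crop (305,325), fingertips at (258,280) and (367,330), well centred. I'll go down and grip.

```bash
python3 -m crank '[[[-0.5,2,14,0,0,0],[-0.5,2,27,0,0,0],[-0.5,2,27,0,0,0],[-0.5,2,27,0,0,0]]]'
python3 -m crank '[[[0,0,0,0,0,0],[0,0,0,0,0,0],[0,0,0,0,0,0],[0,0,0,0,0,0],[0,0,0,0,0,0],[0,0,0,0,0,0],[0,0,0,0,0,0],[0,0,0,0,0,0]]]' 1
python3 -c "
from h import *
rel((537,302,120,-4.5))"
```

```text
time_s: 4.03
tcp_pos: [0.5358, 0.3026, 0.0332]
orientation: [-0.0, 0.999, -0.039, -0.0]
ft_force: [0.9, -0.8, -0.0]
width: 1.002
gripper_force: 0.0
time_s: 5.03
tcp_pos: [0.5361, 0.3026, 0.0337]
orientation: [-0.0, 0.999, -0.039, 0.0]
ft_force: [0.2, -0.8, 6.2]
width: 0.226
gripper_force: 60.9
tcp [536.14 302.63  33.66] yaw -4.48 f [ 0.22 -0.78  6.17] w 0.226 q7 -2.47 t 5.025
[  0.9   0.5 -86.3] [-0.0004 -0.0005  0.0003]
```

```bash
python3 -m crank '[[[0,0,-30,0,0,0],[0,0,-86,0,0,0],[0,0,-86,0,0,0],[0,0,-86,0,0,0]]]'
python3 -c "
from h import *
rel((621.4,-22,80,6.2))"
```

```text
time_s: 5.52
tcp_pos: [0.5355, 0.302, 0.1185]
orientation: [0.0, 0.999, -0.039, -0.0]
ft_force: [0.2, -0.1, -2.0]
width: 0.229
gripper_force: 60.4
tcp [535.47 301.97 118.52] yaw -4.49 f [ 0.24 -0.13 -2.03] w 0.229 q7 -2.42 t 5.525
[111.  316.2  38.7] [ 0.0008  0.0008 -0.1865]
```

```bash
python3 -m crank '[[[111,316,0,0,0,-0.1865],[111,316,0,0,0,-0.1865],[111,316,0,0,0,-0.1865],[111,316,0,0,0,-0.1865],[111,316,0,0,0,-0.1865],[111,316,0,0,0,-0.1865],[111,316,0,0,0,-0.1865],[111,316,0,0,0,-0.1865],[111,316,38,0,0,-0.1865],[111,316,38,0,0,-0.1865],[111,316,38,0,0,-0.1865],[111,316,38,0,0,-0.1865]]]'
python3 -c "
from h import *
rel((621.4,-22,66,6.2))
im=vision.grab_frame('scene');cv2.imwrite('pics/s2.png',cv2.resize(cv2.cvtColor(im,cv2.COLOR_RGB2BGR)[160:290,230:400],None,fx=4,fy=4))"
```

```text
time_s: 7.02
tcp_pos: [0.6226, -0.0207, 0.0828]
orientation: [0.0, 0.999, 0.054, 0.001]
ft_force: [-0.2, 0.5, -0.9]
width: 0.224
gripper_force: 60.1
tcp [622.64 -20.72  82.77] yaw 6.24 f [-0.23  0.47 -0.95] w 0.224 q7 -1.67 t 7.025
[-1.4  1.1 16.8] [ 0.0002 -0.0019  0.0007]
```

View pics/s2.png

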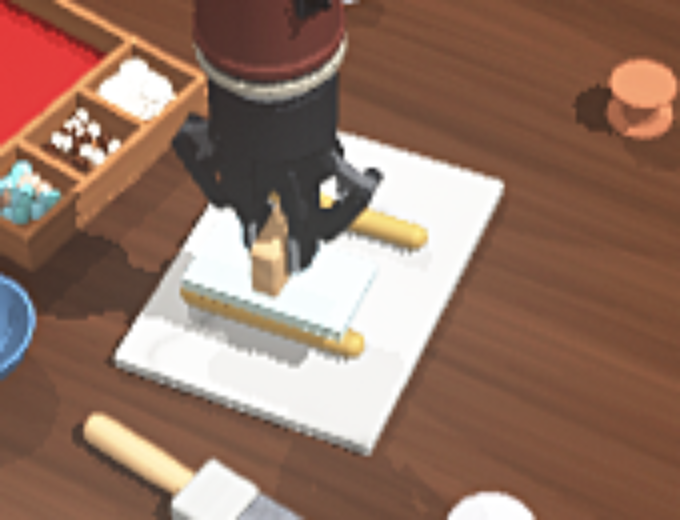

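The block hangs over the far rod, its near edge ahead of the rod at crop (270,320). Descending: fast at first, then in slow steps to contact.

```bash
python3 -m crank '[[[-1,1,5,0,0,0],[-1,1,10,0,0,0],[-1,1,14,0,0,0],[-1,1,15,0,0,0],[-1,1,15.5,0,0,0],[-1,1,16,0,0,0],[-1,1,16.5,0,0,0],[-1,1,17,0,0,0],[-1,1,17.5,0,0,0],[-1,1,17.5,0,0,0],[-1,1,17.5,0,0,0]]]'
for i in 1; do python3 -m crank '[[[0,0,0.3,0,0,0],[0,0,0.6,0,0,0],[0,0,0.6,0,0,0]]]' | egrep 'tcp|force'; done
python3 -c "
from h import *
rel()"
```

```text
time_s: 8.45
tcp_pos: [0.621, -0.0224, 0.0639]
orientation: [-0.0, 0.999, 0.054, 0.0]
ft_force: [0.1, 0.6, -1.9]
width: 0.227
gripper_force: 60.1
tcp_pos: [0.6213, -0.0223, 0.0636]
ft_force: [-0.1, 0.7, 1.9]
gripper_force: 60.4
tcp [621.33 -22.31  63.59] yaw 6.21 f [-0.05  0.74  1.88] w 0.227 q7 -1.68 t 8.825
```

```bash
python3 -m crank '[[[1,0,0.1,0,0,0],[2,0,0.1,0,0,0],[2,0,0.1,0,0,0]]]' | egrep 'tcp|ft_f'
python3 -m crank '[[[1,0,0,0,0,0],[2,0,0,0,0,0],[2,0,0,0,0,0]]]' | egrep 'tcp|ft_f'
python3 -m crank '[[[1,0,0,0,0,0],[2,0,0,0,0,0],[2,0,0,0,0,0]]]' | egrep 'tcp|ft_f'
```

```text
tcp_pos: [0.6235, -0.0221, 0.0635]
ft_force: [0.1, 0.2, 4.3]
tcp_pos: [0.6254, -0.0218, 0.0636]
ft_force: [-0.0, -0.1, 5.1]
tcp_pos: [0.6275, -0.0216, 0.0636]
ft_force: [-1.0, -0.6, 5.5]
```

```bash
for k in 1; do python3 -m crank '[[[1,0,0,0,0,0],[2,0,0,0,0,0],[3,0,0,0,0,0],[3,0,0,0,0,0]]]' | egrep 'tcp|ft_f'
python3 -m crank '[[[1,0,0,0,0,0],[2,0,0,0,0,0],[3,0,0,0,0,0],[3,0,0,0,0,0]]]' | egrep 'tcp|ft_f'
python3 -m crank '[[[1,0,0,0,0,0],[2,0,0,0,0,0],[3,0,0,0,0,0],[3,0,0,0,0,0]]]' | egrep 'tcp|ft_f'; done
```

```text
tcp_pos: [0.6304, -0.0213, 0.0636]
ft_force: [0.5, 0.0, 5.8]
tcp_pos: [0.6334, -0.021, 0.0636]
ft_force: [-0.0, 0.5, 6.5]
tcp_pos: [0.6364, -0.0207, 0.0636]
ft_force: [0.0, -0.0, 6.7]
```

```bash
for k in 1; do python3 -m crank '[[[1,0,0,0,0,0],[2,0,0,0,0,0],[3,0,0,0,0,0],[4,0,0,0,0,0],[4,0,0,0,0,0]]]' | egrep 'tcp|ft_f'
python3 -m crank '[[[1,0,0,0,0,0],[2,0,0,0,0,0],[3,0,0,0,0,0],[4,0,0,0,0,0],[4,0,0,0,0,0]]]' | egrep 'tcp|ft_f'
python3 -m crank '[[[1,0,0,0,0,0],[2,0,0,0,0,0],[3,0,0,0,0,0],[4,0,0,0,0,0],[4,0,0,0,0,0]]]' | egrep 'tcp|ft_f'
python3 -m crank '[[[1,0,0,0,0,0],[2,0,0,0,0,0],[3,0,0,0,0,0],[4,0,0,0,0,0],[4,0,0,0,0,0]]]' | egrep 'tcp|ft_f'; done
```

```text
tcp_pos: [0.6404, -0.0202, 0.0637]
ft_force: [-1.4, -0.6, 6.1]
tcp_pos: [0.6444, -0.0198, 0.0637]
ft_force: [-0.1, 0.6, 6.2]
tcp_pos: [0.6484, -0.0194, 0.0637]
ft_force: [0.1, 0.0, 5.7]
tcp_pos: [0.6524, -0.019, 0.0637]
ft_force: [-0.2, 0.6, 6.0]
```

```bash
for k in 1; do python3 -m crank '[[[1,0,0,0,0,0],[2,0,0,0,0,0],[3,0,0,0,0,0],[4,0,0,0,0,0],[5,0,0,0,0,0],[6,0,0,0,0,0],[6,0,0,0,0,0]]]' | egrep 'tcp|ft_f'
python3 -m crank '[[[1,0,0,0,0,0],[2,0,0,0,0,0],[3,0,0,0,0,0],[4,0,0,0,0,0],[5,0,0,0,0,0],[6,0,0,0,0,0],[6,0,0,0,0,0]]]' | egrep 'tcp|ft_f'
python3 -m crank '[[[1,0,0,0,0,0],[2,0,0,0,0,0],[3,0,0,0,0,0],[4,0,0,0,0,0],[5,0,0,0,0,0],[6,0,0,0,0,0],[6,0,0,0,0,0]]]' | egrep 'tcp|ft_f'
python3 -m crank '[[[1,0,0,0,0,0],[2,0,0,0,0,0],[3,0,0,0,0,0],[4,0,0,0,0,0],[5,0,0,0,0,0],[6,0,0,0,0,0],[7,0,0,0,0,0],[7,0,0,0,0,0]]]' | egrep 'tcp|ft_f'; done
python3 -c "
from h import *
im=vision.grab_frame('scene')
rel()
for z in(.021,):
  p=seg(im,(240,215,340,275),(15,100,80),(35,255,255));print(p.min(0),p.max(0),*rect(p,'scene',z))"
```

```text
tcp_pos: [0.6583, -0.0183, 0.0637]
ft_force: [0.4, 0.4, 6.3]
tcp_pos: [0.6642, -0.0176, 0.0636]
ft_force: [-0.2, -0.9, 5.8]
tcp_pos: [0.6701, -0.017, 0.0636]
ft_force: [0.1, -0.2, 5.4]
tcp_pos: [0.6771, -0.0163, 0.0636]
ft_force: [0.8, -0.3, 6.1]
tcp [677.07 -16.26  63.6 ] yaw 6.2 f [-0.44  0.03  6.16] w 0.226 q7 -1.69 t 17.625
[312. 215.] [336. 221.] [533.8   4.7] [19.8 65.2] 7.2 [534.8  11.6]
```

```bash
python3 -m crank '[[[0,0,-0.5,0,0,0],[0,0,-5,0,0,0],[0,0,-20,0,0,0],[0,0,-20,0,0,0],[0,0,-20,0,0,0]]]'
python3 -c "
from h import *
rel((549,-26.5,67,4.2))"
```

```text
time_s: 18.25
tcp_pos: [0.6767, -0.0163, 0.0833]
orientation: [0.0, 0.999, 0.054, 0.0]
ft_force: [0.6, 0.1, -1.6]
width: 0.226
gripper_force: 60.3
tcp [676.67 -16.32  83.25] yaw 6.21 f [ 0.64  0.09 -1.65] w 0.226 q7 -1.69 t 18.25
[-128.    -3.7   16.2] [ 0.0001 -0.0002  0.035 ]
```

```bash
python3 -m crank '[[[-128,-4,0,0,0,0.035],[-128,-4,0,0,0,0.035],[-128,-4,0,0,0,0.035],[-128,-4,0,0,0,0.035],[-128,-4,0,0,0,0.035],[-128,-4,0,0,0,0.035]]]'
python3 -c "
from h import *
im=vision.grab_frame('scene')
rel((549,-26.5,64.5,4.2))
p=seg(im,(240,225,340,275),(15,100,80),(35,255,255));print(p.min(0),p.max(0),*rect(p,'scene',.021))"
```

```text
time_s: 19.0
tcp_pos: [0.55, -0.0258, 0.0832]
orientation: [-0.0, 0.999, 0.037, 0.0]
ft_force: [0.2, 0.7, -1.4]
width: 0.224
gripper_force: 60.2
tcp [549.75 -25.84  83.07] yaw 4.21 f [ 0.88 -0.71 -2.1 ] w 0.225 q7 -1.68 t 19.05
[-0.8  0.6 18.6] [-0.0006 -0.0003  0.0002]
[270. 238.] [316. 256.] [664.  -16.2] [ 19.3 128.4] 6.3 [663.6 -15.5]
```

```bash
python3 -m crank '[[[-1,0.5,8,0,0,0],[-1,0.5,14,0,0,0],[-1,0.5,16,0,0,0],[-1,0.5,16.5,0,0,0],[-1,0.5,17,0,0,0],[-1,0.5,17.5,0,0,0],[-1,0.5,18,0,0,0],[-1,0.5,18.4,0,0,0],[-1,0.5,18.7,0,0,0],[-1,0.5,19,0,0,0],[-1,0.5,19,0,0,0]]]' | egrep 'tcp|ft_f'
python3 -m crank '[[[0,0,0.3,0,0,0],[0,0,0.3,0,0,0]]]' | egrep 'tcp|ft_f'
python3 -m crank '[[[0,0,0.3,0,0,0],[0,0,0.3,0,0,0]]]' | egrep 'tcp|ft_f'
```

```text
tcp_pos: [0.548, -0.0267, 0.0641]
ft_force: [0.5, 0.5, -0.7]
tcp_pos: [0.548, -0.0267, 0.0638]
ft_force: [0.1, -0.3, -1.2]
tcp_pos: [0.5481, -0.0267, 0.0636]
ft_force: [0.4, -0.6, -0.6]
```

```bash

python3 -m crank '[[[0,0,0.2,0,0,0],[0,0,0.2,0,0,0]]]' | egrep 'tcp|ft_f'
python3 -m crank '[[[0,0,0.2,0,0,0],[0,0,0.2,0,0,0]]]' | egrep 'tcp|ft_f'
python3 -m crank '[[[-1,0,0,0,0,0],[-2,0,0,0,0,0],[-2,0,0,0,0,0]]]' | egrep 'tcp|ft_f'
```

```text
tcp_pos: [0.5482, -0.0267, 0.0636]
ft_force: [-0.2, 0.0, 2.0]
tcp_pos: [0.5484, -0.0267, 0.0635]
ft_force: [-0.7, 0.8, 5.3]
tcp_pos: [0.5466, -0.0268, 0.0636]
ft_force: [1.4, 0.6, 4.8]
```

```bash

python3 -m crank '[[[-1,0,0,0,0,0],[-2,0,0,0,0,0],[-2,0,0,0,0,0]]]' | egrep 'tcp|ft_f'
python3 -m crank '[[[-1,0,0,0,0,0],[-2,0,0,0,0,0],[-2,0,0,0,0,0]]]' | egrep 'tcp|ft_f'
python3 -m crank '[[[-1,0,0,0,0,0],[-2,0,0,0,0,0],[-2,0,0,0,0,0]]]' | egrep 'tcp|ft_f'
```

```text
tcp_pos: [0.5449, -0.0269, 0.0638]
ft_force: [0.7, -0.4, 5.4]
tcp_pos: [0.543, -0.027, 0.0639]
ft_force: [0.6, 0.3, 6.7]
tcp_pos: [0.5412, -0.0271, 0.0641]
ft_force: [1.2, 0.7, 8.5]
```

The TCP is lifting and the force rising, so this rod seems bent. I'll ease upward as I roll.

```bash

python3 -m crank '[[[-1,0,-0.2,0,0,0],[-2,0,-0.3,0,0,0],[-2,0,-0.3,0,0,0]]]' | egrep 'tcp|ft_f'
python3 -m crank '[[[-1,0,-0.1,0,0,0],[-2,0,-0.2,0,0,0],[-2,0,-0.2,0,0,0]]]' | egrep 'tcp|ft_f'
python3 -m crank '[[[-1,0,-0.1,0,0,0],[-2,0,-0.2,0,0,0],[-2,0,-0.2,0,0,0]]]' | egrep 'tcp|ft_f'
```

```text
tcp_pos: [0.5392, -0.0273, 0.0643]
ft_force: [0.8, 0.0, 8.1]
tcp_pos: [0.5372, -0.0274, 0.0645]
ft_force: [1.2, 0.1, 7.2]
tcp_pos: [0.5351, -0.0275, 0.0647]
ft_force: [1.4, 0.8, 7.7]
```

```bash

python3 -m crank '[[[-1,0,-0.1,0,0,0],[-2,0,-0.2,0,0,0],[-3,0,-0.3,0,0,0],[-3,0,-0.3,0,0,0]]]' | egrep 'tcp|ft_f'
python3 -m crank '[[[-1,0,0,0,0,0],[-2,0,-0.1,0,0,0],[-3,0,-0.2,0,0,0],[-3,0,-0.2,0,0,0]]]' | egrep 'tcp|ft_f'
python3 -m crank '[[[-1,0,0,0,0,0],[-2,0,0,0,0,0],[-3,0,-0.1,0,0,0],[-3,0,-0.1,0,0,0]]]' | egrep 'tcp|ft_f'
```

```text
tcp_pos: [0.5321, -0.0277, 0.065]
ft_force: [0.4, 1.0, 8.1]
tcp_pos: [0.5291, -0.0279, 0.0652]
ft_force: [0.6, 1.0, 7.5]
tcp_pos: [0.5262, -0.0281, 0.0654]
ft_force: [1.0, 1.2, 9.1]
```

```bash

python3 -m crank '[[[-1,0,0,0,0,0],[-2,0,0,0,0,0],[-3,0,-0.1,0,0,0],[-4,0,-0.1,0,0,0],[-4,0,-0.1,0,0,0]]]' | egrep 'tcp|ft_f'
python3 -m crank '[[[-1,0,0,0,0,0],[-2,0,0,0,0,0],[-3,0,0,0,0,0],[-4,0,0,0,0,0],[-4,0,0,0,0,0]]]' | egrep 'tcp|ft_f'
python3 -m crank '[[[-1,0,0,0,0,0],[-2,0,0.1,0,0,0],[-3,0,0.1,0,0,0],[-4,0,0.2,0,0,0],[-4,0,0.2,0,0,0]]]' | egrep 'tcp|ft_f'
```

```text
tcp_pos: [0.5222, -0.0284, 0.0655]
ft_force: [0.6, 1.4, 8.2]
tcp_pos: [0.5182, -0.0286, 0.0656]
ft_force: [0.5, 1.4, 9.6]
tcp_pos: [0.5144, -0.0289, 0.0655]
ft_force: [-0.2, 0.4, 11.1]
```

```bash

python3 -m crank '[[[-1,0,0,0,0,0],[-2,0,0.1,0,0,0],[-3,0,0.1,0,0,0],[-4,0,0.2,0,0,0],[-4,0,0.2,0,0,0]]]' | egrep 'tcp|ft_f'
python3 -m crank '[[[-1,0,0.1,0,0,0],[-2,0,0.2,0,0,0],[-3,0,0.3,0,0,0],[-4,0,0.4,0,0,0],[-4,0,0.4,0,0,0]]]' | egrep 'tcp|ft_f'
python3 -m crank '[[[-1,0,0.1,0,0,0],[-2,0,0.2,0,0,0],[-3,0,0.3,0,0,0],[-4,0,0.4,0,0,0],[-4,0,0.4,0,0,0]]]' | egrep 'tcp|ft_f'
```

```text
tcp_pos: [0.5104, -0.0291, 0.0653]
ft_force: [-0.4, 1.2, 11.4]
tcp_pos: [0.5065, -0.0294, 0.0651]
ft_force: [-0.7, 0.3, 13.0]
tcp_pos: [0.5026, -0.0297, 0.0648]
ft_force: [-1.6, 2.2, 14.0]
```

```bash

python3 -m crank '[[[-1,0,0,0,0,0],[-2,0,0,0,0,0],[-3,0,0,0,0,0],[-4,0,0,0,0,0],[-4,0,0,0,0,0]]]' | egrep 'tcp|ft_f'
python3 -m crank '[[[-1,0,0.1,0,0,0],[-2,0,0.2,0,0,0],[-3,0,0.3,0,0,0],[-4,0,0.4,0,0,0],[-4,0,0.4,0,0,0]]]' | egrep 'tcp|ft_f'
python3 -m crank '[[[-1,0,0,0,0,0],[-2,0,0.1,0,0,0],[-3,0,0.2,0,0,0],[-3,0,0.2,0,0,0]]]' | egrep 'tcp|ft_f'
python3 -c "
from h import *
rel()"
```

```text
tcp_pos: [0.4982, -0.0299, 0.0644]
ft_force: [-1.6, 1.8, 11.9]
tcp_pos: [0.4941, -0.0302, 0.064]
ft_force: [-1.9, 1.5, 12.1]
tcp_pos: [0.491, -0.0304, 0.0637]
ft_force: [-1.3, 2.4, 10.9]
tcp [491.02 -30.44  63.66] yaw 4.22 f [-1.29  2.36 10.93] w 0.223 q7 -1.65 t 31.05
```

```bash
python3 -m crank '[[[0,0,-1,0,0,0],[0,0,-5,0,0,0],[0,0,-40,0,0,0],[0,0,-40,0,0,0],[0,0,-40,0,0,0],[0,0,-40,0,0,0]]]' | egrep 'tcp|ft_f'
python3 -c "
from h import *
im=vision.grab_frame('scene')
rel((536,302,100,-4.5),(536,302,40,-4.5))"
```

```text
tcp_pos: [0.4894, -0.031, 0.1017]
ft_force: [0.8, -0.6, -1.3]
tcp [489.48 -30.98 101.79] yaw 4.2 f [-0.53 -0.37 -1.02] w 0.226 q7 -1.61 t 31.85
[  70.8 -328.7    1.8] [-0.0003  0.0017  0.1518]
[  70.9 -328.7   61.8] [-0.0003  0.0017  0.1518]
```

```bash
python3 -m crank '[[[71,-329,0,0,0,0.15],[71,-329,0,0,0,0.15],[71,-329,0,0,0,0.15],[71,-329,0,0,0,0.15],[71,-329,0,0,0,0.15],[71,-329,0,0,0,0.15],[71,-329,0,0,0,0.15],[71,-329,0,0,0,0.15],[71,-329,30,0,0,0.15],[71,-329,60,0,0,0.15],[71,-329,60,0,0,0.15],[71,-329,60,0,0,0.15]]]' | egrep 'tcp|ft_f'
python3 -m crank '[[[0,0,2,0,0,0],[0,0,4,0,0,0],[0,0,5,0,0,0],[0,0,6,0,0,0],[0,0,6,0,0,0]]]' | egrep 'tcp|ft_f'
```

```text
tcp_pos: [0.5376, 0.3018, 0.0438]
ft_force: [0.4, -0.3, -1.1]
tcp_pos: [0.5368, 0.3024, 0.0367]
ft_force: [0.1, -0.7, -1.8]
```

```bash
python3 -m crank '[[[0,0,1,0,0,0],[0,0,2,0,0,0],[0,0,2.5,0,0,0],[0,0,2.8,0,0,0],[0,0,2.8,0,0,0]]]' | egrep 'tcp|ft_f'
python3 -m crank '[[[0,0,0.3,0,0,0],[0,0,0.3,0,0,0]]]' | egrep 'tcp|ft_f'
python3 -m crank '[[[0,0,0.3,0,0,0],[0,0,0.3,0,0,0]]]' | egrep 'tcp|ft_f'
```

```text
tcp_pos: [0.5369, 0.3024, 0.0339]
ft_force: [-0.1, -0.4, -1.1]
tcp_pos: [0.5369, 0.3024, 0.0337]
ft_force: [0.8, 1.1, -1.5]
tcp_pos: [0.5369, 0.3024, 0.0337]
ft_force: [-1.7, -1.2, 4.3]
```

```bash
python3 -m crank '[[[0,0,0,0,0,0],[0,0,0,0,0,0],[0,0,0,0,0,0],[0,0,0,0,0,0],[0,0,0,0,0,0]]]' 0
python3 -m crank '[[[0,0,-40,0,0,0],[0,0,-100,0,0,0],[0,0,-100,0,0,0],[0,0,-100,0,0,0]]]' | egrep 'tcp|ft_f'
python3 -c "
from h import *
im=vision.grab_frame('scene');im2=vision.grab_frame('top')
cv2.imwrite('pics/t3.png',cv2.resize(cv2.cvtColor(im2,cv2.COLOR_RGB2BGR)[140:280,160:460],None,fx=2.6,fy=2.6))
p=seg(im,(285,190,350,228),(15,100,80),(35,255,255));print('near s',*rect(p,'scene',.021))
p=seg(im,(255,225,340,275),(15,100,80),(35,255,255));print('far s',*rect(p,'scene',.021))
p=seg(im2,(288,205,346,235),(15,100,80),(35,255,255));print('near t',*rect(p,'top',.021))
p=seg(im2,(288,158,346,190),(15,100,80),(35,255,255));print('far t',*rect(p,'top',.021))
rel((505,-30,130,4.5))"
```

```text
time_s: 35.72
tcp_pos: [0.5369, 0.3024, 0.0333]
orientation: [-0.0, 0.999, -0.038, 0.0]
ft_force: [0.3, 0.6, 0.4]
width: 1.0
gripper_force: 0.0
tcp_pos: [0.5369, 0.3021, 0.1333]
ft_force: [-0.8, -0.1, -0.4]
near s [505.5 -28.4] [ 22.  126.7] 4.0 [505.6 -27.4]
far s [664.  -16.2] [ 19.3 128.4] 6.3 [663.7 -15.3]
near t [503.6 -30.2] [ 18.5 126.9] 4.1 [503.9 -31. ]
far t [662.7 -19.4] [ 17.3 125.8] 6.3 [662.8 -19. ]
tcp [536.29 301.78 132.02] yaw -4.4 f [ 0.36  0.28 -0.92] w 0.998 q7 -2.43 t 36.325
[ -5.8 333.2   2.4] [ 0.001   0.0018 -0.1553]
```

View pics/t3.png

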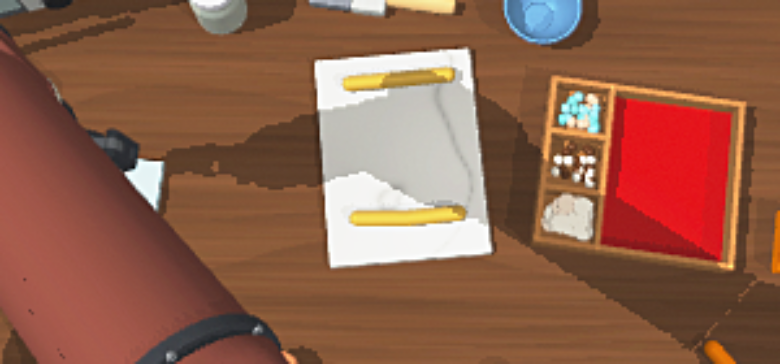

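The near rod lies at crop (407,216) and the far rod at (400,78). The block is on the bench at the left, partly hidden by the arm. Next I grasp the near rod, which is the bent one.

```bash
python3 -m crank '[[[-6,333,0,0,0,-1.717],[-6,333,0,0,0,-1.717],[-6,333,0,0,0,-1.717],[-6,333,0,0,0,-1.717],[-6,333,0,0,0,-1.717],[-6,333,0,0,0,-1.717],[-6,333,0,0,0,-1.717],[-6,333,0,0,0,-1.717],[-6,333,0,0,0,-1.717],[-6,333,0,0,0,-1.717],[-6,333,0,0,0,-1.717],[-6,333,0,0,0,-1.717],[-6,333,0,0,0,-1.717],[-6,333,0,0,0,-1.717]]]' | egrep 'tcp|ft_f'
python3 -c "
from h import *
rel((504.5,-29.5,60,94.1),(504.5,-29.5,27.5,94.1))"
```

```text
tcp_pos: [0.5054, -0.0292, 0.1333]
ft_force: [-1.0, 0.1, -0.8]
tcp [505.35 -29.17 133.3 ] yaw 93.94 f [-0.96  0.05 -0.84] w 1.001 q7 -0.1 t 38.075
[-0.3 -0.9 73.3] [-0.0001  0.     -0.0028]
[ -0.3  -0.9 105.8] [-0.0001  0.     -0.0028]
```

```bash
python3 -m crank '[[[0,-1,50,0,0,0],[0,-1,90,0,0,0],[0,-1,100,0,0,0],[0,-1,105,0,0,0],[0,-1,105,0,0,0],[0,-1,105,0,0,0]]]' | egrep 'tcp|ft_f'
python3 -m crank '[[[0,0,0,0,0,0],[0,0,0,0,0,0],[0,0,0,0,0,0],[0,0,0,0,0,0],[0,0,0,0,0,0],[0,0,0,0,0,0],[0,0,0,0,0,0],[0,0,0,0,0,0]]]' 1
python3 -m crank '[[[0,0,-5,0,0,0],[0,0,-40,0,0,0],[0,0,-85,0,0,0],[0,0,-85,0,0,0],[0,0,-85,0,0,0]]]'
python3 -c "
from h import *
im=vision.grab_frame('scene')
cv2.imwrite('pics/s4.png',cv2.resize(cv2.cvtColor(im,cv2.COLOR_RGB2BGR)[110:280,170:400],None,fx=3,fy=3))
rel((552,-321,113,-7.4),(552,-321,60,-7.4))"
```

```text
tcp_pos: [0.5053, -0.0294, 0.0295]
ft_force: [0.6, 0.0, 0.6]
time_s: 39.83
tcp_pos: [0.5044, -0.0293, 0.0285]
orientation: [0.0, 0.682, 0.731, -0.0]
ft_force: [-1.9, 0.5, 5.1]
width: 0.186
gripper_force: 58.6
time_s: 40.45
tcp_pos: [0.5038, -0.0296, 0.1126]
orientation: [-0.0, 0.682, 0.731, -0.0]
ft_force: [-0.1, 0.4, -2.3]
width: 0.178
gripper_force: 59.1
tcp [503.45 -29.45 112.12] yaw 93.97 f [-0.31 -1.74 -3.38] w 0.185 q7 -0.12 t 40.5
[-294.2   28.2   -1. ] [-1.6000e-03  1.5000e-03  1.7693e+00]
[-294.2   28.3   52. ] [-1.6000e-03  1.5000e-03  1.7693e+00]
```

View pics/s4.png

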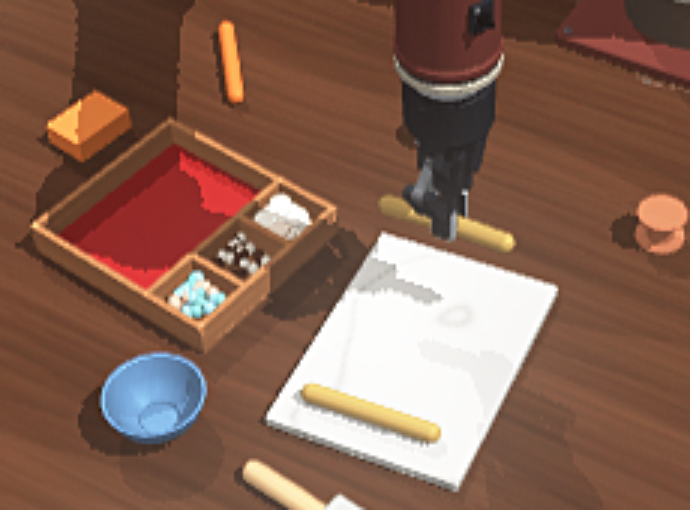

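The rod hangs level in the jaws at crop (447,222), and the true rod stays at (370,412). Over to the red compartment.

```bash
python3 -m crank '[[[-294,28,0,0,0,1.769],[-294,28,0,0,0,1.769],[-294,28,0,0,0,1.769],[-294,28,0,0,0,1.769],[-294,28,0,0,0,1.769],[-294,28,0,0,0,1.769],[-294,28,0,0,0,1.769],[-294,28,0,0,0,1.769],[-294,28,0,0,0,1.769],[-294,28,0,0,0,1.769],[-294,28,0,0,0,1.769],[-294,28,0,0,0,1.769],[-294,28,0,0,0,1.769],[-294,28,0,0,0,1.769],[-294,28,0,0,0,1.769]]]' | egrep 'tcp|ft_f'
python3 -c "
from h import *
im=vision.grab_frame('scene')
cv2.imwrite('pics/s5.png',cv2.resize(cv2.cvtColor(im,cv2.COLOR_RGB2BGR)[100:260,150:360],None,fx=3,fy=3))
rel((552,-321,24,-7.4))"
```

```text
tcp_pos: [0.5527, -0.3207, 0.1133]
ft_force: [-0.3, -0.1, -1.7]
tcp [ 552.72 -320.68  113.36] yaw -7.37 f [-0.41 -0.13 -3.24] w 0.182 q7 -1.35 t 42.425
[-0.7  0.4 89.4] [-0.     -0.0001  0.0006]
```

View pics/s5.png

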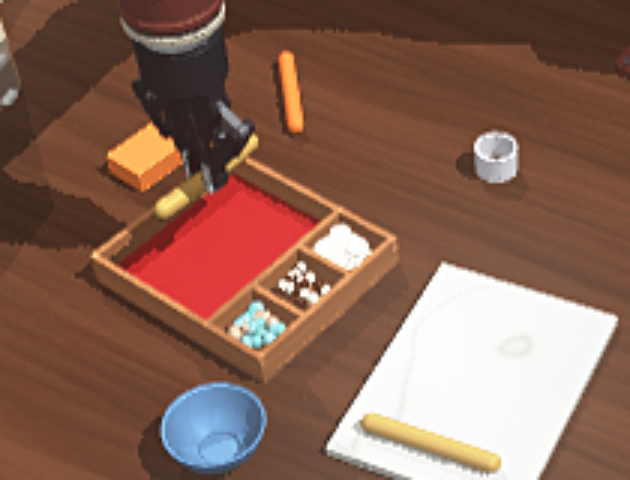

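The rod is lined up with the compartment's long side, at crop (205,180). Lowering and releasing with a partial opening.

```bash
python3 -m crank '[[[-0.5,0,40,0,0,0],[-0.5,0,75,0,0,0],[-0.5,0,82,0,0,0],[-0.5,0,85,0,0,0],[-0.5,0,87,0,0,0],[-0.5,0,88,0,0,0],[-0.5,0,88,0,0,0]]]' | egrep 'tcp|ft_f'
python3 -m crank '[[[0,0,0.6,0,0,0],[0,0,0.6,0,0,0]]]' | egrep 'tcp|ft_f'
```

```text
tcp_pos: [0.5525, -0.3207, 0.0259]
ft_force: [0.5, -1.1, -2.4]
tcp_pos: [0.5522, -0.3206, 0.0248]
ft_force: [-0.1, 0.3, -1.5]
```

```bash
python3 -m crank '[[[0,0,0.6,0,0,0],[0,0,0.6,0,0,0]]]' | egrep 'tcp|ft_f'
python3 -m crank '[[[0,0,0.5,0,0,0],[0,0,0.5,0,0,0]]]' | egrep 'tcp|ft_f'
python3 -m crank '[[[0,0,0,0,0,0],[0,0,0,0,0,0],[0,0,0,0,0,0],[0,0,0,0,0,0]]]' 0.6 
python3 -m crank '[[[0,0,-20,0,0,0],[0,0,-60,0,0,0],[0,0,-120,0,0,0],[0,0,-180,0,0,0],[0,0,-180,0,0,0],[-180,0,-180,0,0,0],[-180,0,-180,0,0,0],[-180,0,-180,0,0,0],[-180,0,-180,0,0,0],[-180,0,-180,0,0,0]]]'
python3 -c "
from h import *
im=vision.grab_frame('scene');im2=vision.grab_frame('top')
a=cv2.resize(im[110:280,170:460],(800,469));b=cv2.resize(im2[140:260,170:460],(800,331))
cv2.imwrite('pics/e.png',cv2.cvtColor(cv2.resize(np.vstack([a,b]),(600,600)),cv2.COLOR_RGB2BGR))
p=seg(im2,(385,170,445,245),(15,100,60),(35,255,255));print('tray rod',*rect(p,'top',.015))
p=seg(im2,(288,158,346,190),(15,100,80),(35,255,255));print('far t',*rect(p,'top',.021))
rel()"
```

```text
tcp_pos: [0.5522, -0.3205, 0.024]
ft_force: [0.1, 0.2, -3.1]
tcp_pos: [0.5522, -0.3206, 0.0235]
ft_force: [-0.5, 0.6, -1.2]
time_s: 44.55
tcp_pos: [0.5523, -0.3206, 0.0238]
orientation: [0.0, 0.998, -0.064, 0.0]
ft_force: [-0.5, -1.0, 0.6]
width: 0.401
gripper_force: 0.0
time_s: 45.8
tcp_pos: [0.3742, -0.2975, 0.2044]
orientation: [0.0, 0.998, -0.064, 0.001]
ft_force: [0.5, 0.2, 0.2]
width: 0.405
gripper_force: 0.0
tray rod [ 549.2 -316.7] [168.9 184.1] 82.5 [ 522.3 -332.4]
far t [662.7 -19.4] [ 17.3 125.8] 6.3 [662.8 -19. ]
tcp [ 374.91 -297.29  203.94] yaw -7.3 f [ 0.2  -0.21  0.11] w 0.398 q7 -1.13 t 45.9
```

View pics/e.png

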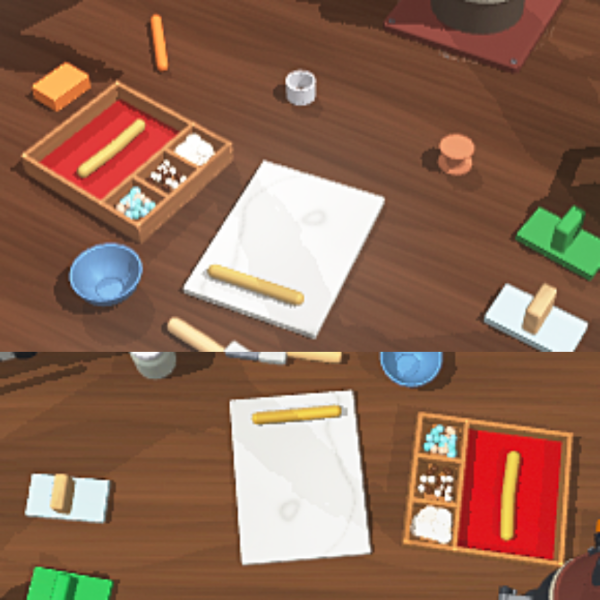

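The bent rod lies in the red compartment at (110,148) in the scene crop. The true rod is on the tile at (255,285), and the block stands flat on the bench at (537,315). The bystanders in view are where they were and the arm is clear.

```bash
python3 -c "
from rig import order
print(order.hand_in())"
```

```text
the job is handed in; nothing more can be done
None
```

The job is handed in, with no verdict returned: the near rod lifted the block about 2 mm and now lies in the red compartment, the far rod lifted it under 0.5 mm and stays on the tile about 28 mm from its start, and the block is flat on the bench.

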